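# Check the lid stay of the reagent box

## Robot

A 6-joint arm with a two-finger parallel gripper is mounted at the origin on the work surface; the furniture and walls round the work are solid. World frame = base frame: x ahead of the robot, y to its left, z up, the work surface at z = 0. Lengths are in m, angles in rad, forces in N, time in s.
With the tool pointing down it reaches from about 0.275 to 0.775 m from the base axis. Payload 14.6 kg.
Tool frame: the origin (TCP) lies at the very end of the fingers, on their centre line; the grasp point (between the pads) lies 19 mm behind it; z points along the fingers, y is the line along which they close (so a half turn about z gives the same grasp; the last joint's range is limited). The gripper opens to 85 mm and grips with 20 to 120 N. Pads are 22 mm wide; open, the fingers measure 114 mm over their backs; the gripper's body (76 mm by 85 mm) begins 54 mm behind the grasp point. The pads swing forward as they close: fully open they stand 13 mm farther back than shut.
Start: joints at [-1.342, 0.263, -0.048, 1.259, 0, 1.415], TCP at [0.197, -0.487, 0.231] pointing down, gripper open.
Joint ranges: [-2.65, 2.65], [-0.89, 1.7], [-1.18, 1.37], [-2.13, 2.11], [-1.35, 1.29], [-3.14, 3.14]. Speed limits (rad/s): [1.89, 1.89, 2.57, 2.79, 3.14, 3.14].

## Interface

Orientations are given as a unit quaternion [w, x, y, z].
In Python, from plant import ctrl, eoat, solver, get_state, optics, workorder gives the robot as it stands. The module is installed in compiled form; this text tells all that it offers. Calls block until the motion is done:
- ctrl.reach(position, orientation): joint-space move of the TCP to a pose.
- ctrl.movel(position, rotation=None, feed=0.15): straight line of the TCP; rotation=None keeps the orientation; feed is the mean speed in m/s.
- ctrl.movej(angles): joint-space move.
- eoat.command_gripper(opening): finger opening in m; the grip force is fixed at half the most; returns when the fingers have stopped.
- ctrl.dwell(seconds).
- solver.ik(position, orientation): joint angles nearest the present ones, or None.
- get_state(): the state.
- optics.camera(name): name is "scene" or "side" or "wrist"; returns a dict with "frame" (480x640x3 uint8, red, green, blue), "camera_matrix" (3x3 intrinsics, pixels), "k1" (the pictures are not rectified: a ray, as slopes to the right and down, at radius r is drawn at 1 + k1 r^2 times it, then the intrinsics apply), "R" (3x3) and "t" (3): a world point X has camera coordinates R X + t; the wrist camera has in their place "hand_eye" (4x4, takes a point from camera to tool coordinates, whose origin is the TCP and whose axes are the flange's). Camera axes: x right, y down, z forward; pixel columns grow to the right and rows downward; lengths in m; the calibration is good to about 2 mm. A picture is of the moment at which its call begins: read the wrist's pose just before it. There is no depth.
A pose or a line that the arm cannot do raises ctrl.PlanningError and nothing moves.
- workorder.sign_off(): hands the job in; it is judged then, once.
The state is a dict: "time": time; "q": joint angles; "qvel": joint speeds; "tau": joint torques, N m; "tcp_pos": TCP position; "ee_rot": TCP orientation; "wrist_force": force on the tool from outside, world axes, zero at the start; "ft_torque": the same for the moment, N m; "grip_width": finger opening in m; "finger_force": force on a finger pad.
Only numpy, scipy, OpenCV 4.12 (cv2) and the standard library are available. Lean on these libraries where they do the work, as an engineer would, in place of code of your own. Each camera call takes 0.05 s, during which the arm holds its last target. There are 200 camera calls.

## Task

Check the folding stay of the reagent box, the box with the bar handle and the jointed steel brace at its side: raise the lid by its bar handle until the brace snaps straight and locks, and let go so that the lid stands open by itself. Then press the knee of the brace down through the straight position, which lifts the lid a touch and folds the brace, and get clear so that the lid sinks fully shut.

Things in the scene. Friction and masses are not known exactly. Their poses are not given: they have to be found in the camera images.
- handle (a point): middle of the lid's steel bar handle: 12 mm thick, 90 mm long, along this frame's y, 55 mm in front of the lid, 100 mm above the worktop when shut. The frame turns with the lid: x points along the lid to the hinge line (parallel to y) 225 mm away. The bar rises away from the robot in an arc of that radius and may turn in the fingers, so they can stay pointing down.
- lid (a joint): angle of the lid (0.45 kg) of the fixed white box, 170 deep, 200 wide, 100 mm high: 0 shut, 1.40 at most, where the brace stops it: aim a little past (1.44), pulling up to 20 N does no harm. Locked it rests at about 1.38. Not locked, it sinks shut on a damper in about 6 s. The other white box, with a knob and no brace, is a bystander.
- knee (a joint): angle of the knee of the brace (two 87 mm links, the lower one pinned at the box's front top corner): 0 folded with the lid shut, 2.06 straight, 2.28 locked, 13 degrees past straight against a stop. Lid held at 1.40, it stands straight; as the lid is let go there, a weak spring snaps it into the lock. Let go below 1.39, the lid sinks again.
- knee_knob (a point): centre of the dark knob at the brace's knee, 24 mm in diameter, 40 mm long along y, this point 54 mm outside the right side of the lid. Locked, it is about 155 mm up. Pressed slowly, it moves down and half as much towards the hinge, with a few N; 28 mm down, the lid's weight takes over and it folds by itself. Then draw the hand away sideways from the box, out of the sinking lid's way.

How it is judged:
On the way:
1. the lid stands open on the locked stay, let go by the robot (value of joint knee above 2.2 rad and value of joint lid above 1.25 rad and contact force between the fingers and anything else below 0.3 N), for 0.4 s.
At the end, for the whole second after the job is handed in: After having stood open on the locked stay (knee past 2.2 rad) with the hand off it, the lid is shut to within 0.05 rad (3 degrees) and the brace is folded (knee under 0.4 rad) (value of joint lid below 0.05 rad and value of joint knee below 0.4 rad); the robot touches nothing.
It also fails if it takes over 54 s, if anything falls off the work surface, if the arm or the gripper's body presses on something with over 40 N, if the wrist force passes 120 N, or if a joint passes its speed limit or range.

## Working session

There is one attempt and no reset: what is moved stays moved. The work goes in short steps, each a Python script; the robot and the scene stay as the last script left them, time stands still between calls to the robot, and variables do not carry over. Pictures are saved under pics/ and viewed, at most 10 in all, crops included, and the job is handed in when it is done.

```bash
mkdir -p pics; cat > h.py <<'E'
import numpy as np, cv2
from plant import ctrl,eoat,solver,get_state,optics,workorder
def snap(n,f=None):
    c=optics.camera(n)
    if f: cv2.imwrite('pics/'+f,c['frame'][:,:,::-1])
    return c
def ray(c,u,v,T=None):
    K=np.array(c['camera_matrix']);d=cv2.undistortPoints(np.array([[[u,v]]],float),K,np.array([c['k1'],0,0,0],float))[0,0]
    d=np.array([d[0],d[1],1.]);R=np.array(c['R']);t=np.array(c['t'])
    return -R.T@t,R.T@d/np.linalg.norm(d)
def onz(c,u,v,z):
    o,d=ray(c,u,v);return o+d*(z-o[2])/d[2]
def tri(r1,r2):
    (a,d),(b,e)=r1,r2
    s=np.linalg.lstsq(np.c_[d,-e],b-a,rcond=None)[0]
    p,q=a+s[0]*d,b+s[1]*e
    return (p+q)/2,np.linalg.norm(p-q)
E
python3 - <<'E'
from h import *
for n in('scene','side'):
    c=snap(n,n+'0.png');print(n,c['camera_matrix'],c['k1'],-np.array(c['R']).T@c['t'],np.array(c['R'])[2])
s=get_state();print(s)
E
```

```text
scene [[588.80112287   0.         320.17707291]
 [  0.         588.80112287 247.12719756]
 [  0.           0.           1.        ]] -0.1628932876739479 [ 0.95414978 -0.83083366  0.76398476] [-0.34998339  0.71791654 -0.60175366]
side [[482.95604393   0.         314.56115257]
 [  0.         482.95604393 238.90565306]
 [  0.           0.           1.        ]] -0.039038813018511004 [ 0.85380096 -0.88618659  0.49921398] [-0.26374985  0.86603444 -0.42475918]
{'time': 0.1, 'q': array([-1.34225857e+00,  2.63486873e-01, -4.88664486e-02,  1.25942385e+00,
       -1.17004527e-05,  1.41549765e+00]), 'qvel': array([-0.00029143, -0.00051269,  0.00148057,  0.00052072,  0.00101542,
       -0.0007743 ]), 'tau': array([ 3.22022068e-03, -6.38575745e+01,  3.85064793e+01,  9.90205997e-03,
       -2.11612250e-04, -1.18764152e-05]), 'tcp_pos': array([ 0.19653667, -0.48655079,  0.23086966]), 'ee_rot': array([-4.89880491e-04,  9.81640038e-01,  1.90742220e-01, -2.38013719e-05]), 'wrist_force': array([ 0.74125835, -0.62173529, -0.00773529]), 'ft_torque': array([-0.00802847,  0.02063017, -0.01119108]), 'finger_force': 0.0, 'grip_width': 0.08535126010431783}
```

View pics/scene0.png

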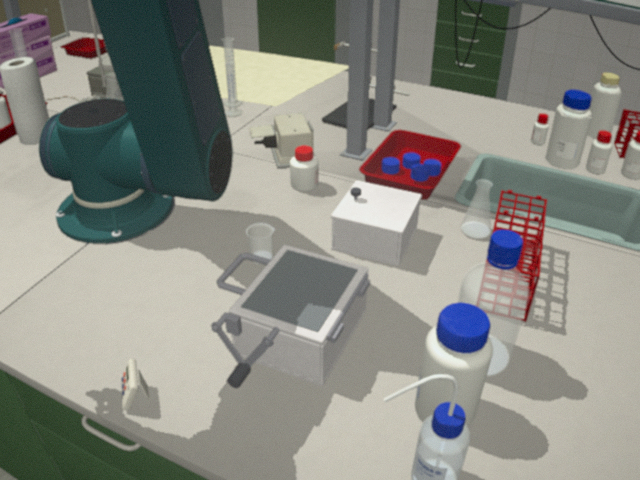

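View pics/side0.png

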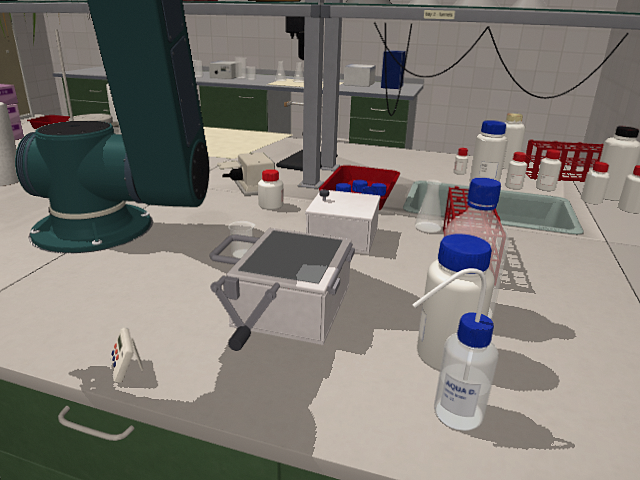

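Both views show the reagent box: bar handle around scene (232,270) and side (222,248), knob at scene (239,374) and side (239,338). I'll enlarge for precise pixels.

```bash
python3 - <<'E'
import cv2,numpy as np
a=cv2.imread('pics/scene0.png')[235:385,205:380];b=cv2.imread('pics/side0.png')[220:355,200:360]
a=cv2.resize(a,(700,600),interpolation=2)
b=cv2.resize(b,None,fx=4,fy=4,interpolation=2)
for im,u0,v0 in((a,205,235),(b,200,220)):
  for k in range(0,im.shape[1],80):cv2.putText(im,str(u0+k//4),(k,10),0,.4,(0,0,255));cv2.line(im,(k,12),(k,im.shape[0]),(0,0,255),1) if 0 else None
  for k in range(0,im.shape[0],80):cv2.putText(im,str(v0+k//4),(0,k+10),0,.4,(0,0,255))
cv2.imwrite('pics/ca.png',a);cv2.imwrite('pics/cb.png',b)
E
```

```text
(no output)
```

View pics/ca.png

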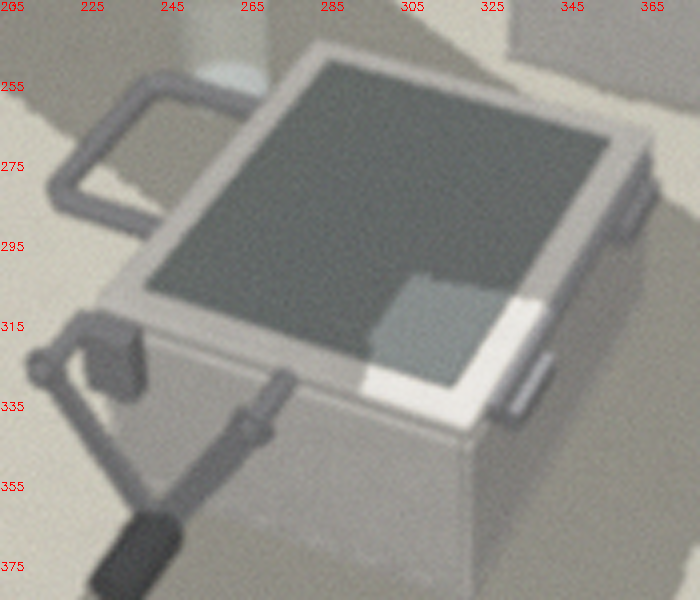

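View pics/cb.png

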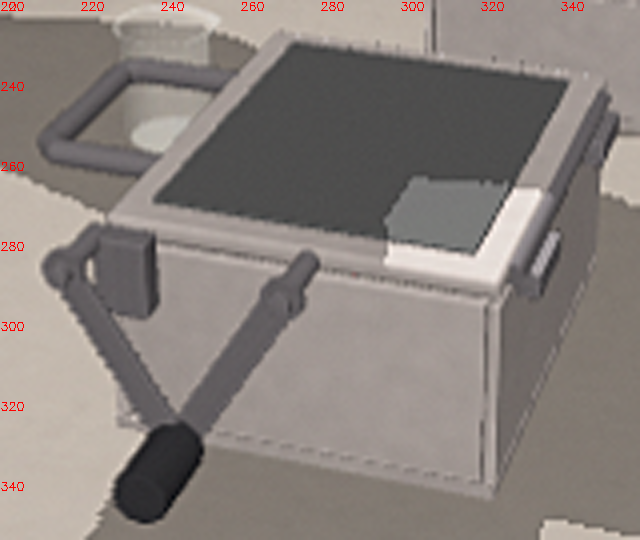

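```bash
cat h.py >/dev/null; python3 - <<'E'
from h import *
a=snap('scene');b=snap('side')
P={}
for n,p,q in[('hn',(220.8,281.8),(212.5,257)),('hf',(242.5,256.5),(230.5,238)),('FR',(230,310),(227.5,273.8)),('FL',(285,245.5),(270.5,228)),('BL',(368,268.8),(351,241)),('BR',(322.5,343),(324,292)),('knob end',(234,380),(236,343))]:
    P[n],e=tri(ray(a,*p),ray(b,*q));print(n,P[n].round(4),round(e,4),onz(a,*p,.1).round(4),onz(b,*q,.1).round(4))
E
```

```text
hn [ 0.4541 -0.2025  0.097 ] 0.0003 [ 0.4562 -0.2053  0.1   ] [ 0.4573 -0.2076  0.1   ]
hf [ 0.4547 -0.1307  0.1033] 0.0001 [ 0.4521 -0.1272  0.1   ] [ 0.4514 -0.1244  0.1   ]
FR [ 0.5159 -0.2656  0.1077] 0.0015 [ 0.5099 -0.2589  0.1   ] [ 0.5102 -0.2537  0.1   ]
FL [ 0.5148 -0.0765  0.1114] 0.0015 [ 0.5063 -0.0632  0.1   ] [ 0.5059 -0.0533  0.1   ]
BL [ 0.6756 -0.0633  0.1033] 0.0019 [ 0.6731 -0.059   0.1   ] [ 0.6751 -0.0571  0.1   ]
BR [ 0.6812 -0.2626  0.1047] 0.0001 [ 0.6792 -0.2585  0.1   ] [ 0.6793 -0.2552  0.1   ]
knob end [ 0.5595 -0.3346  0.0286] 0.0032 [ 0.5962 -0.3826  0.1   ] [ 0.6057 -0.4186  0.1   ]
```

```bash
cat >> h.py <<'E'
from scipy.spatial.transform import Rotation as Ro
YAW=0.025
def quat(yaw,flip=False):
    R=Ro.from_euler('z',yaw).as_matrix()@np.array([[0,1,0],[1,0,0],[0,0,-1.]])
    if flip: R=R@np.diag([-1,-1,1])
    x,y,z,w=Ro.from_matrix(R).as_quat();return np.array([w,x,y,z])
H=np.array([.4545,-.1665,.100]);ex=np.array([np.cos(YAW),np.sin(YAW),0]);UP=np.array([0,0,1.])
def arc(th,r=.225,H=H): return H+ex*r*(1-np.cos(th))+UP*(r*np.sin(th)-.019)
def pr(tag=''):
    s=get_state();print(tag,round(s['time'],2),s['tcp_pos'].round(4),'F',s['wrist_force'].round(1),'g',round(s['grip_width'],4),round(float(s['finger_force']),1))
E
python3 - <<'E'
from h import *
for f in(0,1):
    for p in(H+UP*.1,arc(0),arc(1.44),arc(1.44)+UP*.08,np.array([.57,-.33,.16]),np.array([.57,-.45,.13])):
        q=solver.ik(p,quat(YAW,f));print(f,None if q is None else np.round(q,2))
q=quat(YAW,0)
qa,qb=[solver.ik(H+UP*.1,quat(YAW,f)) for f in(0,1)]
f=0 if qb is None or (qa is not None and abs(qa[5])<abs(qb[5])) else 1
q=quat(YAW,f);print('flip',f)
ctrl.reach(H+UP*.1,q);eoat.command_gripper(.045);pr('above')
ctrl.movel(arc(0),feed=.1);pr('down')
eoat.command_gripper(0);ctrl.dwell(.3);pr('grip')
snap('side','grip.png')
E
```

```text
0 [-0.52  0.21 -0.21  1.15  0.    1.03]
0 [-0.52  0.29 -0.44  0.84  0.    1.03]
0 [-0.37  0.54  0.59  1.62  0.    1.18]
0 [-0.37  0.61  0.96  1.92  0.    1.18]
0 [-0.65  0.52  0.17  1.22  0.    0.9 ]
0 [-0.78  0.66  0.34  1.26  0.    0.77]
1 [-0.52  0.21 -0.21  1.15  0.   -2.12]
1 [-0.52  0.29 -0.44  0.84  0.   -2.12]
1 [-0.37  0.54  0.59  1.62  0.   -1.96]
1 [-0.37  0.61  0.96  1.92  0.   -1.96]
1 [-0.65  0.52  0.17  1.22  0.   -2.24]
1 [-0.78  0.66  0.34  1.26  0.   -2.38]
flip 0
above 2.2 [ 0.4545 -0.1666  0.2   ] F [-0.1 -0.1 -0. ] g 0.0451 0.0
down 3.54 [ 0.4548 -0.1666  0.0814] F [0.9 0.2 0.2] g 0.045 0.0
grip 4.26 [ 0.455  -0.1666  0.0814] F [2.2 1.7 4.6] g 0.0102 58.4
```

View pics/grip.png

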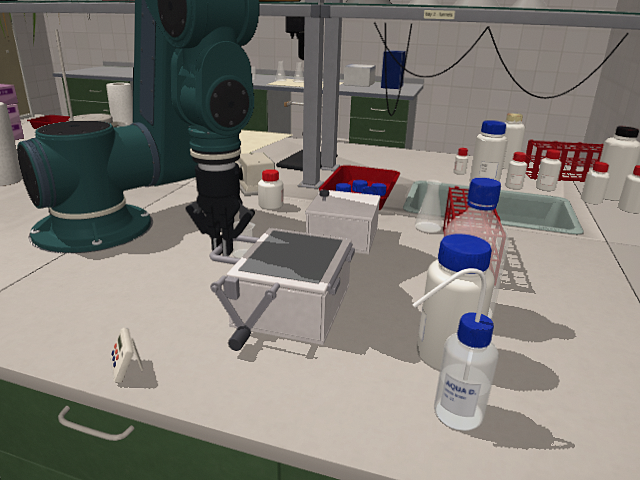

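The fingers hold the bar at about (222,245), with the lid still shut. Next, raise it along the arc.

```bash
python3 - <<'E'
from h import *
for th in np.linspace(0,1.44,13)[1:]:
    ctrl.movel(arc(th),feed=.08)
    pr(round(th,2))
    F=get_state()['wrist_force']
    if np.linalg.norm(F)>40: print('stop');break
ctrl.dwell(.3);pr('top')
snap('side','top.png');snap('scene','top_s.png')
E
```

```text
0.12 4.79 [ 0.4564 -0.1665  0.1077] F [ 5.3 -0.4 -2. ] g 0.01 58.5
0.24 5.28 [ 0.4608 -0.1664  0.1339] F [ 4.3 -1.6 -3.9] g 0.0099 58.5
0.36 5.76 [ 0.4683 -0.1661  0.1596] F [-2.3 -1.9 -2. ] g 0.0096 58.6
0.48 6.24 [ 0.4787 -0.1658  0.1845] F [-8.3 -2.8 -0.3] g 0.0099 58.7
0.6 6.72 [ 0.4918 -0.1655  0.2079] F [-16.   -1.9   7.4] g 0.0096 58.8
0.72 7.21 [ 0.5076 -0.165   0.2295] F [-22.   -1.7  14.2] g 0.0102 59.2
0.84 7.69 [ 0.5262 -0.1645  0.2497] F [-28.6  -0.   26.7] g 0.01 59.7
0.96 8.18 [ 0.5487 -0.1641  0.2677] F [-24.8   1.2  33.8] g 0.0095 63.0
stop
top 8.47 [ 0.5486 -0.1641  0.2676] F [-23.9   1.5  33.7] g 0.0101 62.9
```

View pics/top.png

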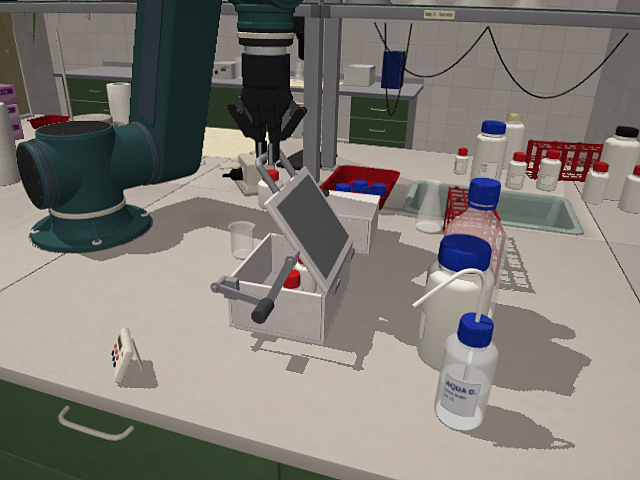

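The lid is about half open and properly held, but a radial force of about 41 N is building up because the arc is a few mm too tight. I'll continue with a force-corrected radius.

```bash
python3 - <<'E'
from h import *
dr=0;th=.96
def rad(t): return -ex*np.cos(t)+UP*np.sin(t)
def tan(t): return ex*np.sin(t)+UP*np.cos(t)
def step(t):
    global dr
    F=get_state()['wrist_force'];dr+=np.clip(F@rad(t)/14000,-.003,.003)
    ctrl.movel(arc(t)+dr*rad(t),feed=.08)
    F=get_state()['wrist_force'];print(round(t,3),'dr',round(dr,4),'Fr',(F@rad(t)).round(1),'Ft',(F@tan(t)).round(1));return F@tan(t)
step(.96)
for t in list(np.linspace(1.02,1.32,6))+list(np.arange(1.34,1.47,.02)):
    ft=step(t)
    if ft<-14 and t>1.35: break
ctrl.dwell(.2);pr('top')
snap('side','top2.png')
E
```

```text
0.96 dr 0.0029 Fr 8.8 Ft -0.0
1.02 dr 0.0036 Fr 4.5 Ft -1.2
1.08 dr 0.0039 Fr 3.2 Ft -2.6
1.14 dr 0.0041 Fr 6.4 Ft -2.1
1.2 dr 0.0045 Fr 3.5 Ft -3.3
1.26 dr 0.0048 Fr 7.5 Ft -2.8
1.32 dr 0.0053 Fr 6.4 Ft -1.4
1.34 dr 0.0058 Fr 3.4 Ft -2.2
1.36 dr 0.006 Fr 1.4 Ft -3.0
1.38 dr 0.0061 Fr 3.3 Ft -0.9
1.4 dr 0.0063 Fr 1.3 Ft -1.2
1.42 dr 0.0064 Fr 4.6 Ft -16.5
top 12.22 [ 0.6428 -0.1615  0.3093] F [-16.    4.4   2. ] g 0.0097 60.1
```

View pics/top2.png

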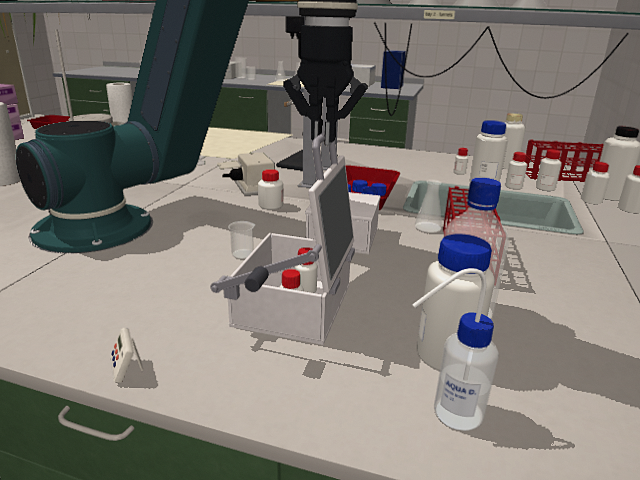

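The lid is on the stop with a 16 N pull, and the brace is straight, knee knob at (258,277). Now let go.

```bash
python3 - <<'E'
from h import *
eoat.command_gripper(.06);ctrl.dwell(.2);pr('open')
p=get_state()['tcp_pos'];ctrl.movel(p+UP*.07,feed=.15);ctrl.dwell(.5);pr('up')
a=snap('scene','lk_s.png');b=snap('side','lk.png')
A=cv2.resize(a['frame'][265:415,200:350,::-1],(400,400),interpolation=2);B=cv2.resize(b['frame'][150:350,200:400,::-1],(400,400),interpolation=2)
cv2.imwrite('pics/lk2.png',np.hstack([A,B]))
for n,c in(('scene',a),('side',b)):
    f=c['frame'];m=((f.max(2)<62)).astype(np.uint8);m[:250]=0;m[400:]=0;m[:,:200]=0;m[:,330:]=0
    k,l,st,ce=cv2.connectedComponentsWithStats(m)
    for i in range(1,k):
        if st[i,4]>60: print(n,st[i],ce[i].round(1))
E
```

```text
open 13.01 [ 0.6447 -0.1618  0.3098] F [ 0.9  0.5 -0.2] g 0.0598 0.0
up 14.12 [ 0.6447 -0.1618  0.3797] F [-0.2 -0.6 -0.6] g 0.0602 0.0
side [241 263  25  23 285] [253.2 275.4]
```

View pics/lk2.png

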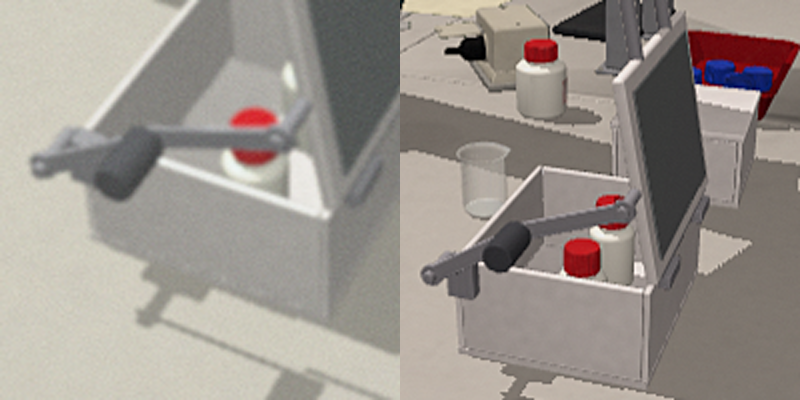

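The lid stands open on the locked stay. The knob is at scene (248,326.5) and side (253.5,274).

```bash
python3 - <<'E'
from h import *
a=snap('scene');b=snap('side')
k,e=tri(ray(a,248,326.5),ray(b,253.5,274));print(k.round(4),round(e,4),onz(a,248,326.5,.155).round(4),onz(b,253.5,274,.155).round(4))
E
```

```text
[ 0.5881 -0.3205  0.1503] 0.0022 [ 0.5897 -0.3243  0.155 ] [ 0.593  -0.3287  0.155 ]
```

```bash
python3 - <<'E'
from h import *
ctrl.movel([.588,-.328,.378],feed=.15);eoat.command_gripper(0)
ctrl.movel([.588,-.328,.185],feed=.15);pr('above')
p=np.array([.588,-.328,.185]);n=0
while p[2]>.135:
    p=p-UP*.003;ctrl.movel(p,feed=.03);F=get_state()['wrist_force']
    if F[2]>1.5: break
pr('contact')
z0=p[2]
for i in range(16):
    p=p+np.array([.001,0,-.002]);ctrl.movel(p,feed=.03)
    if i%2: pr(i)
    F=get_state()['wrist_force']
    if np.linalg.norm(F)>25: print('high');break
snap('side','pressed.png')
E
```

```text
above 17.68 [ 0.5883 -0.3282  0.1858] F [ 0.9 -0.2  0.6] g -0.0 0.0
contact 21.93 [ 0.5879 -0.3279  0.1338] F [-0.3 -0.4 -0.3] g -0.0 0.0
1 22.43 [ 0.59   -0.328   0.1298] F [ 0.1 -0.8 -0.2] g -0.0001 0.0
3 22.93 [ 0.592  -0.328   0.1258] F [-0.3  0.6 -0.2] g -0.0001 0.0
5 23.43 [ 0.594  -0.3279  0.1218] F [ 0.9 -1.1  1.3] g -0.0002 0.0
7 23.93 [ 0.596  -0.3279  0.1178] F [ 0.1 -0.1 -0.7] g 0.0002 0.0
9 24.43 [ 0.598  -0.3279  0.1139] F [-0.2  0.5 -0.3] g -0.0001 0.0
11 24.93 [ 0.6    -0.328   0.1098] F [ 1.1 -0.1 -0.1] g 0.0001 0.0
13 25.43 [ 0.602  -0.328   0.1059] F [0.3 0.5 0.1] g 0.0 0.0
15 25.93 [ 0.604  -0.3279  0.1018] F [-0.4 -0.3 -0. ] g 0.0002 0.0
```

View pics/pressed.png

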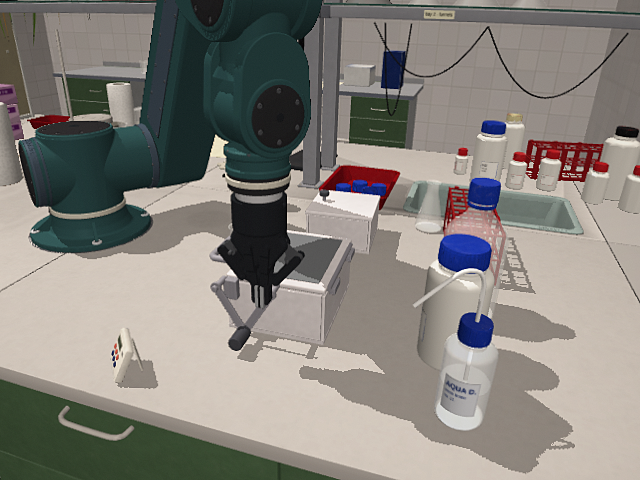

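The lid is already down and the brace folded, with the knob at (239,338). Next, withdraw sideways and verify.

```bash
python3 - <<'E'
from h import *
ctrl.movel([.604,-.42,.102],feed=.12);pr()
ctrl.movel([.56,-.42,.28],feed=.15)
q=get_state()['q'];q[0]-=.5;ctrl.movej(q);ctrl.dwell(3);pr('end')
a=snap('scene','end_s.png');b=snap('side','end.png')
a0=cv2.imread('pics/scene0.png')[:,:,::-1];b0=cv2.imread('pics/side0.png')[:,:,::-1]
for f,g,r in((a['frame'],a0,(240,390,205,375)),(b['frame'],b0,(222,352,205,355))):
    d=np.abs(f[r[0]:r[1],r[2]:r[3]].astype(int)-g[r[0]:r[1],r[2]:r[3]]).max(2);print('changed px',(d>50).sum(),d.size)
A=cv2.resize(a['frame'][215:415,190:390,::-1],(400,400));B=cv2.resize(b['frame'][170:370,180:380,::-1],(400,400))
cv2.imwrite('pics/end2.png',np.hstack([A,B]))
E
```

```text
26.9 [ 0.604  -0.4195  0.102 ] F [ 0.1 -0.2 -0.6] g -0.0001 0.0
end 32.58 [ 0.2901 -0.6369  0.2792] F [-0.5  0.8 -0.2] g 0.0001 0.0
changed px 1895 25500
changed px 1418 19500
```

View pics/end2.png

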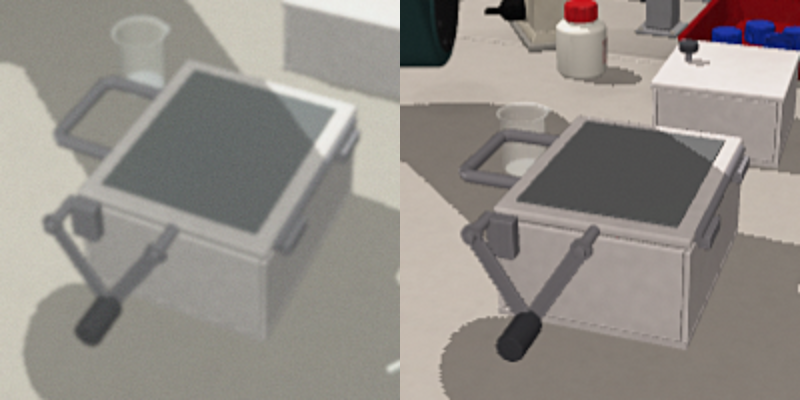

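The lid is shut and the brace folded exactly as at the start. In the earlier picture the knee sat above the straight line and had moved up and forward on release, so the stay was locked. The hand is clear.

```bash
python3 -c "
from h import *
print(workorder.sign_off());pr()"
```

```text
the job is handed in; nothing more can be done
None
the job is handed in; nothing more can be done
```

The job is handed in: the lid stood open on the locked stay with the hand off for about 1.5 s, and in the last pictures it is shut, the brace folded and the arm clear; I never felt the knob through the wrist force as I pressed it, and the hand-in gave no verdict.

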